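Hold a groove block against the sprung stop

TASK

Be my third hand while I screw the block down: pick up the grey-white V-groove block, set it flat on the bed of the alignment jig between the two engraved lines, groove pointing at the brass sprung stop, and slide it against the stop until the pointer stands in the green part of the scale. Never push the pointer into the red, let only the block touch the stop, and leave the other things where they are. Keep hold of the block and finish like that, still pressing it steadily with the pointer in the green.

Things in the scene. Friction and masses are not known exactly. Their poses are not given: they have to be found in the camera images.
- block_centre (a point): Centre of the loose V-groove block's body (about 0.1 to 0.17 kg), 9 mm above its underside: 34 mm (its x) by 40 mm (y) by 18 mm high. The groove runs along x. Two 9 mm thumb screws stand 8 mm above the top at y = +12 and -12 mm. Grip it across y (40 mm), on the plain faces beside the thumb screws; either end may face the stop. z up.
- jig: Fixed aluminium jig: bed 220 mm (x -85 to 135) by 90 mm (y -45 to 45), top 12 mm above the bench. Origin on its centre line at bench level; x points the way the block is pressed, z up. Two black lines 41 mm apart (x -80 to -10, either side of y = 0) mark the block's place. Behind the stop: two rod bearings 40 mm high and a white, green, white, red scale with a black pointer.
- stop_face (a point): Middle of the front face of the brass sprung stop, 30 mm wide (jig y) and 23 mm high, from 14 to 37 mm above the bench. It looks along the jig's -x; at rest it stands at jig x = -5 mm, y = 0, z = 25.5 mm. It moves with the stop along the jig's +x.
- stop (a joint): Travel of the sprung stop and its pointer along the jig's +x, in m: 0 at rest, end of travel 0.036. Spring 400 N/m without preload (0.020 takes 8 N). The scale is green from 0.015 to 0.025 (6 to 10 N), white to 0.030, red beyond 0.030.
- ferrule_rack: low white rack, 36 x 78 x 20 mm, with small pale ferrules standing in its top; bystander, origin under its centre
- flux_jar: amber jar with a black screw cap, 45 mm across, 46 mm high; bystander, origin under its centre
- driver_red: thin red-handled screwdriver lying down, 159 mm long, 13 mm thick; bystander, origin under its centre
- glue_bottle: small dark bottle with an orange spout, 31 mm across, 82 mm high; bystander, origin under its centre
- tape_kapton: yellow tape roll lying flat, 74 mm across, 13 mm high; bystander, origin under its centre
- box_boot: small white box with an orange lid, 50 x 70 x 37 mm; bystander, origin under its centre

How it is judged:
By the outcome, as a careful person would: the job done as asked, in the order asked, and still so for the second after the job is handed in, while the arm keeps its last pose, push and grip.
It also fails if it takes over 38 s, if anything falls off the work surface, if the arm or the gripper's body presses on something with over 40 N, if the wrist force passes 120 N, or if a joint passes its speed limit or range.

ROBOT

A 6-joint arm with a two-finger parallel gripper is mounted at the origin on a cart in front of the work surface, level with it; the furniture and walls round the work are solid. World frame = base frame: x ahead of the robot, y to its left, z up, the work surface at z = 0. Lengths are in m, angles in degrees, forces in N, time in s.
With the tool pointing down it reaches from about 0.4 to 0.825 m from the base axis. Payload 7 kg.
Tool frame: the origin (TCP) lies midway between the tips of the shut fingers; the grasp point (between the pads) lies 19 mm behind it (ctrl.hold_point_z is the distance from the TCP to the grasp point, in m); z points along the fingers, y is the line along which they close (so a half turn about z gives the same grasp; the last joint's range is limited). The gripper opens to 88 mm and grips with 3 to 60 N. Pads are 19 mm wide; open, the fingers measure 130 mm over their backs; the gripper's body (78 mm by 193 mm) begins 47 mm behind the grasp point.
Start: joints at [-56.66, 20.546, 0.682, 0, -70.136, -16.507], TCP at [0.195, -0.646, 0.227] pointing down, gripper open.
Joint ranges: [-176.03, 176.03], [-82.01, 121.73], [-58.28, 71.71], [-173.87, 95.51], [-174.79, -0.11], [-173.66, 173.66]. Speed limits (degrees/s): [136.94, 136.94, 172.46, 180, 180, 180].

INTERFACE

Orientations are given as [roll, pitch, yaw] about the fixed x, y, z axes, in that order (R = Rz(yaw) Ry(pitch) Rx(roll)).
In Python, from plant import ctrl gives the robot as it stands.
- The arm moves only by the tool apply_moves, never from a script. Its argument "deltas" is a list of rows, each an object with "fingers": the finger opening in mm, from 0 to 87.6; "delta_pos": the shift along the tool's x, y, z in mm, a list of three; "angular": the turn, a rotation vector about the tool's x, y, z in degrees, a list of three. A call has 1 to 10 rows; each row is the pose to reach, as a shift and turn from the pose commanded when the call began, along the tool's axes at that moment; what a row does not reach only later rows make up. A row lasts 1/10 s, in which the tool goes at most 50 mm and 8.59 degrees, less where a joint would pass 70% of its speed; a pose out of reach is approached as far as the arm can. A call with a gripper value outside its range is refused whole. The fingers move at their own pace and stop on an object; the grip force is fixed at half the most. Time passes only in rows, so rows that repeat a pose let the fingers close. It gives the time, the measured TCP pose, the force, the opening and the grip force at its end, in the units of the state.
- ctrl.get_obs(): the state, without advancing time (a new reading comes with each control period).
- ctrl.snapshot(name): name is "side" or "top"; returns the picture (400x640x3 uint8, red, green, blue); there is no depth.
- ctrl.camera_params(name): a dict with "fx", "fy", "cx", "cy" (pixels), "cam_to_world" (4x4, takes a point from camera to world coordinates). Camera axes: x right, y up, looking along -z (the intrinsics and any distortion apply to the point x, -y, -z); pixel columns grow to the right and rows downward; lengths in m; the calibration is good to about 2 mm. A picture is of the moment at which its call begins. camera_params takes no time and is no camera call.
- ctrl.close_job(): hands the job in; it is judged then, once.
The state is a dict: "clock": time; "joint_pos": joint angles; "qvel": joint speeds; "tau": joint torques, N m; "tool_pos": TCP position; "orientation": TCP orientation; "force": force on the tool from outside, world axes, zero at the start; "moment": the same for the moment, N m; "opening": finger opening in m; "gripper_force": force on a finger pad.
Only numpy, scipy, OpenCV 4.12 (cv2) and the standard library are available. Lean on these libraries where they do the work, as an engineer would, in place of code of your own. Each camera call takes 0.05 s, during which the arm holds its last target. There are 200 camera calls.

## Working session

There is one attempt and no reset: what is moved stays moved. The work goes in short steps, Python scripts to look and compute and a tool call to move; the robot and the scene stay as the last step left them, time stands still between calls to the robot, and variables do not carry over. Pictures are saved under pics/ and viewed, at most 10 in all, crops included, and the job is handed in when it is done.

Besides the shell and the picture viewer there is one more tool, called after "Emit:" as name([rows], argument=value, ...), one row to a line, values as JSON. apply_moves: Moves the arm, as the interface text tells. Its arguments: {"type":"object","properties":{"deltas":{"type":"array"}},"required":["deltas"]}

```bash
mkdir -p pics; python3 - <<'E'
from plant import ctrl
import cv2,numpy as np
for n in("top","side"):
    im=ctrl.snapshot(n); cv2.imwrite(f"pics/{n}0.png",im[:,:,::-1])
    p=ctrl.camera_params(n); print(n,{k:(np.round(v,4).tolist()) for k,v in p.items()})
o=ctrl.get_obs(); print(o["clock"],o["tool_pos"],o["orientation"],o["opening"],ctrl.hold_point_z)
E
```

```text
top {'fx': 413.6992, 'fy': 413.6992, 'cx': 316.4907, 'cy': 192.1001, 'cam_to_world': [[-0.0011, 0.9851, -0.1718, 0.4238], [-1.0, 0.0003, 0.0081, 0.1288], [0.008, 0.1718, 0.9851, 1.4245], [0.0, 0.0, 0.0, 1.0]]}
side {'fx': 398.1782, 'fy': 398.1782, 'cx': 319.8313, 'cy': 199.7182, 'cam_to_world': [[-0.9674, 0.1776, -0.1803, 0.4594], [-0.253, -0.6563, 0.7108, 0.8736], [0.0079, 0.7333, 0.6798, 0.7841], [0.0, 0.0, 0.0, 1.0]]}
0.1 [ 0.1953056  -0.6456838   0.22570545] [ 1.79915721e+02 -9.93865593e-03 -1.63172665e+02] 0.08759919672454586 0.0188
```

View pics/top0.png

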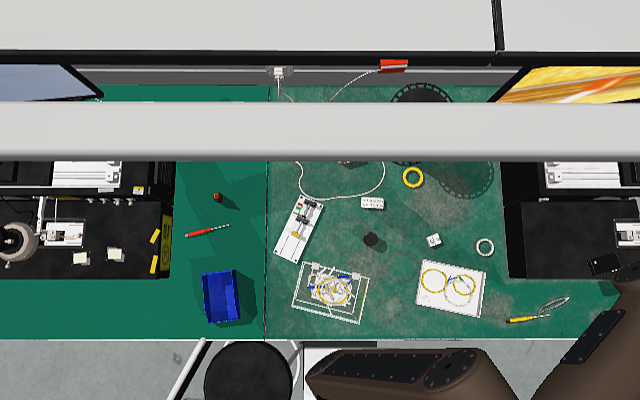

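View pics/side0.png

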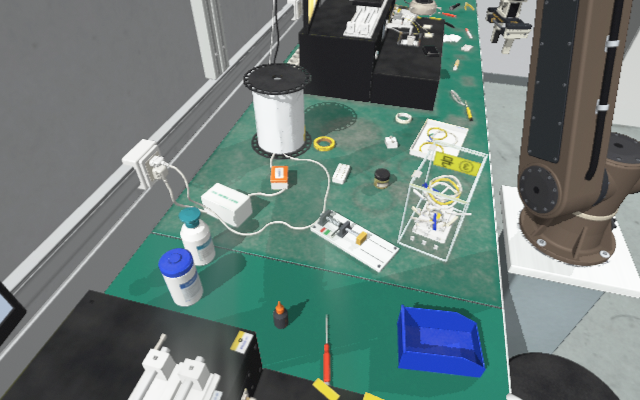

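The top view shows the block at about (433,240), the jig at about (299,228) with its stop toward the upper right, the rack at (373,203) and the jar at (371,239). In the side view the block is at about (391,142) and the jig at about (355,240). I'll enlarge those areas.

```bash
cat > h.py <<'E'
import cv2,numpy as np
from plant import ctrl
def ray(n,u,v):
    p=ctrl.camera_params(n);T=np.array(p["cam_to_world"])
    return T[:3,3],T[:3,:3]@np.array([(u-p["cx"])/p["fx"],-(v-p["cy"])/p["fy"],-1])
def onz(n,u,v,z):
    o,d=ray(n,u,v);return o+d*(z-o[2])/d[2]
def px(n,P):
    p=ctrl.camera_params(n);T=np.array(p["cam_to_world"]);c=T[:3,:3].T@(np.array(P)-T[:3,3])
    return np.array([p["cx"]-p["fx"]*c[0]/c[2],p["cy"]+p["fy"]*c[1]/c[2]])
def crop(im,u0,v0,w,h,s): return cv2.resize(im[v0:v0+h,u0:u0+w],None,fx=s,fy=s,interpolation=cv2.INTER_CUBIC)
E
python3 - <<'E'
from h import *
t=cv2.imread("pics/top0.png");s=cv2.imread("pics/side0.png")
# block: 8x top (418..448,225..255), side 8x ; jig 5x
a=crop(t,418,225,32,32,9);b=crop(s,374,126,32,32,9)
c=crop(t,268,190,64,80,6)[:, :];d=crop(s,305,205,100,70,4)
W=np.zeros((580,790,3),np.uint8)
W[:288,:288]=a;W[290:578,:288]=b;W[:480,300:684]=c
cv2.imwrite("pics/c1.png",W); cv2.imwrite("pics/c2.png",crop(s,305,203,100,72,8))
for n,im,(u0,u1,v0,v1) in(("top",t,(422,444,230,250)),("side",s,(380,402,132,152))):
    m=np.zeros(im.shape[:2],np.uint8);r=im[v0:v1,u0:u1];hs=cv2.cvtColor(r,cv2.COLOR_BGR2HSV)
    m[v0:v1,u0:u1]=((hs[...,1]<60)&(hs[...,2]>110))*255
    c=max(cv2.findContours(m,0,2)[0],key=cv2.contourArea);print(n,cv2.minAreaRect(c),cv2.boundingRect(c),onz(n,*cv2.minAreaRect(c)[0],.012))
E
```

```text
top ((433.0821838378906, 239.71920776367188), (10.767786026000977, 13.2256498336792), 69.44395446777344) (426, 233, 16, 14) [ 0.50563153 -0.27962432  0.012     ]
side ((390.5, 142.0), (12.0, 13.0), 90.0) (384, 136, 14, 13) [ 0.50583461 -0.27470977  0.012     ]
```

View pics/c1.png

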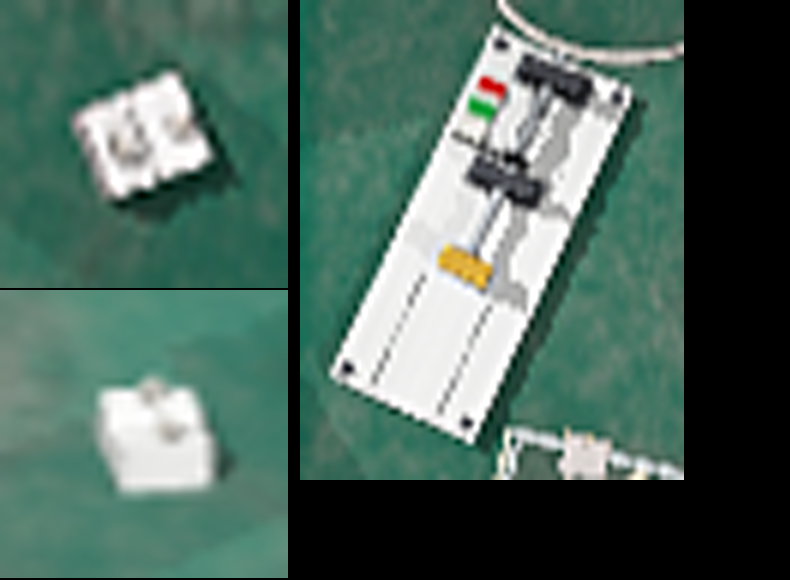

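View pics/c2.png

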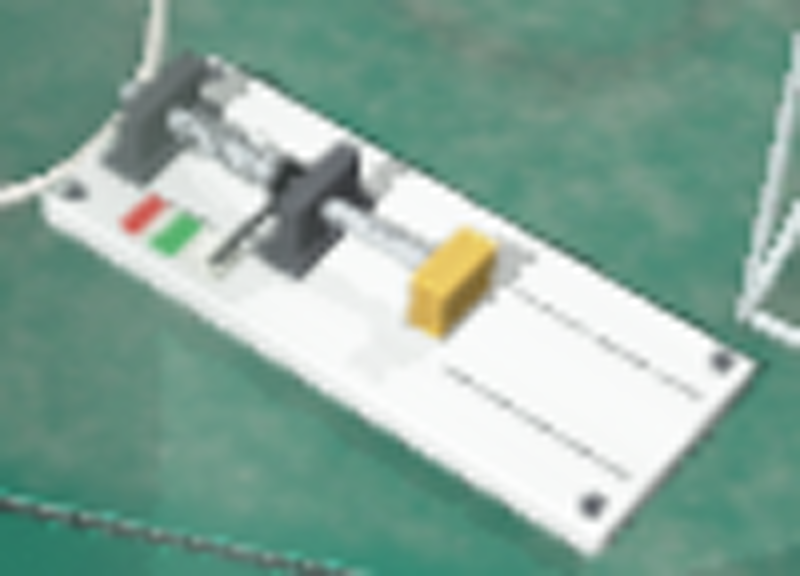

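The crops show the block's top corners (c1: 75,120 / 175,70 / 215,160 / 115,200), with the two screws along its long side. The jig bed corners in c1 are at (492,28), (632,92), (474,442) and (332,375), and the brass stop is at (465,267). The same features are clear in the side crop c2. Next I turn these into poses.

```bash
python3 - <<'E'
from h import *
C=lambda L,u0,v0,s,ox=0:[(u0+(x-ox+.5)/s-.5,v0+(y+.5)/s-.5) for x,y in L]
def rep(name,n,L,z):
    P=np.array([onz(n,u,v,z) for u,v in L])[:,:2]
    print(name,n,np.round(P,4).tolist(),"ctr",P.mean(0).round(4));return P
a=lambda d:np.degrees(np.arctan2(d[1],d[0])).round(1)
B=rep("block","top",C([(75,120),(175,70),(215,160),(115,200)],418,225,9),.018)
print("y-dir",a(B[1]-B[0]),a(B[2]-B[3]),"x-dir",a(B[1]-B[2]),a(B[0]-B[3]),np.linalg.norm(B-np.roll(B,1,0),axis=1))
S=rep("screws","top",C([(128,148),(180,122)],418,225,9),.024);print(a(S[1]-S[0]))
# block side: top corners
B2=rep("blockside","side",C([(97,392),(193,388),(213,438),(115,445)],374,126-290/9,9),.018)
print(np.linalg.norm(B2-np.roll(B2,1,0),axis=1),a(B2[1]-B2[0]),a(B2[1]-B2[2]))
for n,L in(("top",C([(492,28),(632,92),(474,442),(332,375)],268,190,6,300)),("side",C([(45,200),(205,55),(755,365),(597,545)],305,203,8))):
    J=rep("jig",n,L,.012);print(np.linalg.norm(J-np.roll(J,1,0),axis=1))
    x=(J[0]+J[1]-J[2]-J[3])/2;th=a(x);e=x/np.linalg.norm(x);print("yaw",th,a(J[0]-J[3]),a(J[1]-J[2]),"origin",J.mean(0)-.025*e)
rep("lines","top",C([(422,275),(374,383),(490,307),(440,413)],268,190,6,300),.012)
rep("lines","side",C([(447,368),(630,475),(515,290),(702,397)],305,203,8),.012)
rep("stoptop","top",C([(465,250)],268,190,6,300),.037)
E
```

```text
block top [[0.5115, -0.2537], [0.5303, -0.2925], [0.4965, -0.3058], [0.4815, -0.2674]] ctr [ 0.5049 -0.2799]
y-dir -64.1 -68.8 x-dir 21.6 24.5 [0.03290646 0.04307197 0.0363649  0.04124009]
screws top [[0.5006, -0.2715], [0.5103, -0.2916]] ctr [ 0.5055 -0.2816]
-64.2
blockside side [[0.5297, -0.2907], [0.4948, -0.3031], [0.4836, -0.2718], [0.5184, -0.2575]] ctr [ 0.5066 -0.2808]
[0.03507491 0.03706769 0.03326501 0.03760103] -160.5 -70.4
jig top [[0.6626, 0.1758], [0.6253, 0.0951], [0.4272, 0.1845], [0.4644, 0.2647]] ctr [0.5449 0.18  ]
[0.21714975 0.0888428  0.21732467 0.08840969]
yaw -24.2 -24.2 -24.3 origin [0.52205997 0.19026765]
jig side [[0.6615, 0.178], [0.6264, 0.0972], [0.4258, 0.1883], [0.4637, 0.2711]] ctr [0.5443 0.1836]
[0.21856748 0.08809201 0.22037011 0.09104769]
yaw -24.8 -25.2 -24.4 origin [0.52163564 0.19411189]
lines top [[0.5205, 0.2146], [0.46, 0.241], [0.5024, 0.176], [0.4432, 0.2037]] ctr [0.4815 0.2088]
lines side [[0.5196, 0.2148], [0.4578, 0.2422], [0.5043, 0.1768], [0.4403, 0.2057]] ctr [0.4805 0.2098]
stoptop top [[0.5327, 0.1893]] ctr [0.5327 0.1893]
```

```bash
cat >> h.py <<'E'
from scipy.spatial.transform import Rotation as R
def delta(P,yaw):
    o=ctrl.get_obs();r=R.from_euler("xyz",o["orientation"],degrees=True);g=R.from_euler("xyz",[180,0,yaw],degrees=True)
    print("t",o["clock"],"at",np.round(o["tool_pos"],4),np.round(o["orientation"],2),"q",np.round(o["joint_pos"],1),"F",np.round(o["force"],1),"open",round(o["opening"],4),"grip",round(o["gripper_force"],1))
    print("d",np.round(r.inv().apply(np.array(P)-o["tool_pos"])*1e3,1),"rot",np.round((r.inv()*g).as_rotvec(degrees=True),2))
E
python3 - <<'E'
from h import *
delta([.5055,-.280,.12],-158)
t=cv2.imread("pics/top0.png");s=cv2.imread("pics/side0.png")
a=crop(t,285,255,95,75,4);b=crop(s,390,135,110,135,4)
W=np.zeros((560,800,3),np.uint8);W[:300,:380]=a;W[:540,390-30:360+440]=b
cv2.imwrite("pics/c3.png",W)
E
```

```text
t 0.1 at [ 0.1953 -0.6457  0.2257] [ 1.7992e+02 -1.0000e-02 -1.6317e+02] q [-56.7  20.6   0.6  -0.  -70.1 -16.5] F [ 0.1 -0.7 -0.1] open 0.0876 grip 0.0
d [-402.8  260.1  106. ] rot [ 0.08 -0.01 -5.17]
```

View pics/c3.png

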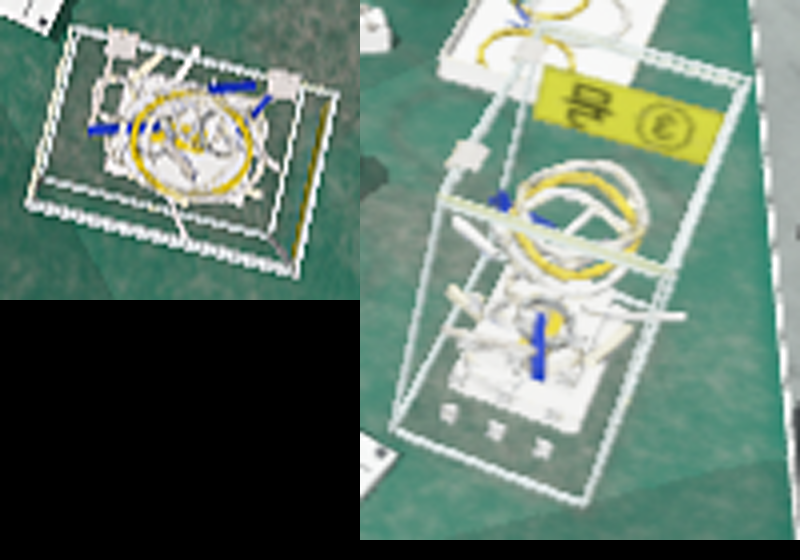

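The crop shows a clear acrylic box (world x < 0.43) next to the jig. Its top edge runs from (440,195) to (672,272) in the side crop and its top corner is at (68,30) in the top crop, so I need its height for clearance of the gripper body.

```bash
python3 - <<'E'
from h import *
def tri(a,b):
    o1,d1=ray("top",*a);o2,d2=ray("side",*b)
    k=np.linalg.lstsq(np.c_[d1,-d2],o2-o1,rcond=None)[0];p,q=o1+k[0]*d1,o2+k[1]*d2;print(((p+q)/2).round(3),"gap",np.linalg.norm(p-q).round(4))
tri((302,262.4),(410,183.8)); tri((292,306),(468,203))
tri((369,278),(431.5,144)); tri((359,323),(487,154.5))
E
```

```text
[0.43  0.161 0.202] gap 0.0019
[0.305 0.189 0.2  ] gap 0.0015
[ 0.387 -0.035  0.186] gap 0.0068
[ 0.258 -0.002  0.202] gap 0.0014
```

Emit:
apply_moves([
  {"fingers": 70,"delta_pos": [-44,28,4],"angular": [0,0,0]},
  {"fingers": 70,"delta_pos": [-85,55,8],"angular": [0,0,-1]},
  {"fingers": 70,"delta_pos": [-127,82,14],"angular": [0,0,-2]},
  {"fingers": 70,"delta_pos": [-168,109,20],"angular": [0,0,-3]},
  {"fingers": 70,"delta_pos": [-209,136,28],"angular": [0,0,-4]},
  {"fingers": 70,"delta_pos": [-250,163,38],"angular": [0,0,-5]},
  {"fingers": 70,"delta_pos": [-290,190,50],"angular": [0,0,-5]},
  {"fingers": 70,"delta_pos": [-330,215,65],"angular": [0,0,-5]},
  {"fingers": 70,"delta_pos": [-368,238,80],"angular": [0,0,-5]},
  {"fingers": 70,"delta_pos": [-403,260,95],"angular": [0,0,-5]},
])

```text
clock: 1.1
tool_pos: [0.507, -0.2786, 0.1309]
orientation: [180.0, 0.0, -158.1]
force: [-0.8, -0.5, 1.1]
opening: 0.0699
gripper_force: 0.0
```

```bash
python3 - <<'E'
from h import *
a=ctrl.snapshot("side")[:,:,::-1];b=ctrl.snapshot("top")[:,:,::-1]
cv2.imwrite("pics/s1.png",a);cv2.imwrite("pics/t1.png",b)
cv2.imwrite("pics/c4.png",np.vstack([crop(a,340,0,300,280,1.0),])if 0 else np.hstack([crop(a,330,40,250,230,1.6),crop(b,330,170,250,230,1.6)]))
delta([.5055,-.280,.03],-158)
print(px("side",[.5055,-.280,.018]),px("top",[.5055,-.280,.018]))
E
```

```text
t 1.2 at [ 0.5074 -0.2769  0.1291] [ 1.7988e+02 -1.3000e-01 -1.5795e+02] q [ -9.3  16.3 -19.1  -0.  -54.7 -58.6] F [-1.4 -0.8 -0.8] open 0.0702 grip 0.0
d [ 2.7 -2.4 99.1] rot [ 0.12 -0.13  0.05]
[391.0243447  139.67809264] [433.70004193 239.65471093]
```

View pics/c4.png

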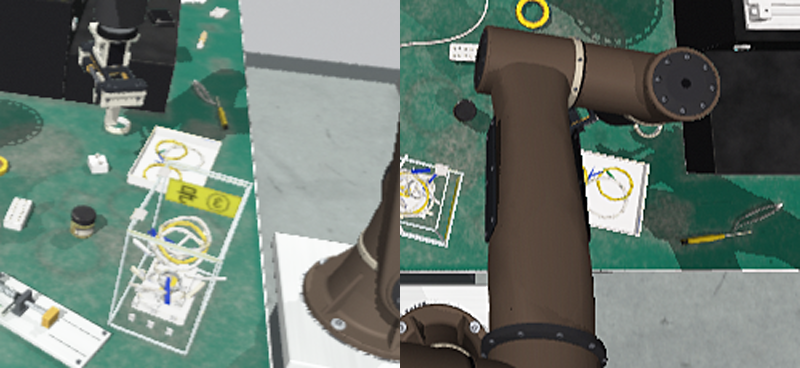

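Top crop: forearm runs to the left of the tool, away from the acrylic box. Side crop: the gripper is over the block area. The box is 200 mm tall and its corner is close to the jig, so the gripper must lean about 20° about its closing axis, away from the box. I check the wrist joint ranges for that.

```bash
python3 - <<'E'
from h import *
from scipy.optimize import fsolve
# R = Rz(q1) Ry(p) Rx(a) Ry(b) Rx(c) * const ; tool z = local x
def run(q1,p,yaw,tilt):
    E=lambda s,v:R.from_euler(s,v,degrees=True)
    fw=lambda a,b:E('z',q1)*E('y',p)*E('x',a)*E('y',b)
    K=(fw(0,90-p)).inv()*E('z',q1)*R.from_matrix(np.diag([1.,-1,-1]))  # tool at c=0: yaw=q1
    g=R.from_euler("xyz",[180,0,yaw],degrees=True)*E('y',tilt)
    def f(w):return (g.inv()*fw(w[0],w[1])*E('x',w[2])*K).as_rotvec()
    w=fsolve(f,[0,90-p,q1-yaw if 0 else -(yaw-q1)]);print(q1,yaw,tilt,np.round(w,1),"q6 ~",np.round(-w[2]+90,1),np.abs(f(w)).max().round(4))
for y,t in((-158,0),(-158,20)):run(-9.3,35.4,y,t)
for y,t in((-204.4,0),(-204.4,20),(-24.4,-20)):
  for q1 in(40,46):run(q1,38,y,t)
E
```

```text
-9.3 -158 0 [ -0.   54.6 148.7] q6 ~ -58.7 0.0
-9.3 -158 20 [-10.8  72.2 153.6] q6 ~ -63.6 0.0
40 -204.4 0 [  0.   52.  244.4] q6 ~ -154.4 0.0
46 -204.4 0 [  0.   52.  250.4] q6 ~ -160.4 0.0
40 -204.4 20 [ 20.4  62.5 233.3] q6 ~ -143.3 0.0
46 -204.4 20 [ 21.7  60.8 238.3] q6 ~ -148.3 0.0
40 -24.4 -20 [20.4 62.5 53.3] q6 ~ 36.7 0.0
46 -24.4 -20 [21.7 60.8 58.3] q6 ~ 31.7 0.0
```

Emit:
apply_moves([
  {"fingers": 62,"delta_pos": [3,-2,20],"angular": [0,7,0]},
  {"fingers": 62,"delta_pos": [3,-2,40],"angular": [0,14,0]},
  {"fingers": 62,"delta_pos": [3,-2,60],"angular": [0,20,0]},
  {"fingers": 62,"delta_pos": [3,-2,80],"angular": [0,20,0]},
  {"fingers": 62,"delta_pos": [3,-2,95],"angular": [0,20,0]},
  {"fingers": 62,"delta_pos": [3,-2,105],"angular": [0,20,0]},
  {"fingers": 62,"delta_pos": [3,-2,112],"angular": [0,20,0]},
  {"fingers": 62,"delta_pos": [3,-2,117],"angular": [0,20,0]},
  {"fingers": 62,"delta_pos": [3,-2,118],"angular": [0,20,0]},
])

```text
clock: 2.1
tool_pos: [0.5038, -0.2838, 0.0139]
orientation: [-180.0, -20.0, -158.2]
force: [-1.1, 0.3, 0.2]
opening: 0.0617
gripper_force: 0.0
```

```bash
python3 - <<'E'
from h import *
a=ctrl.snapshot("side")[:,:,::-1];b=ctrl.snapshot("top")[:,:,::-1]
delta([.505,-.281,.008],-158)
cv2.imwrite("pics/c5.png",np.hstack([crop(a,360,100,65,65,6),crop(b,400,205,65,65,6)]))
print(px("side",[.505,-.281,.008]))
E
```

```text
t 2.2 at [ 0.5041 -0.2837  0.0142] [-179.96  -19.94 -158.2 ] q [ -4.3  32.2 -18.7  10.3 -57.6 -70.9] F [-1.1 -0.   0.2] open 0.0623 grip 0.0
d [-3.9  2.2  5.2] rot [ -0.   -19.94  -0.19]
[390.82808149 141.99235331]
```

View pics/c5.png

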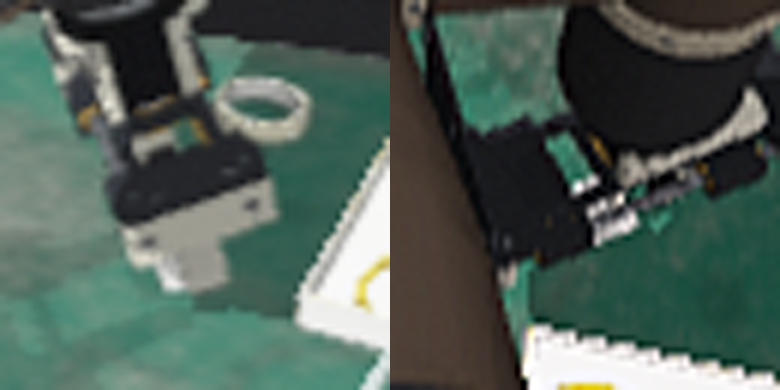

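The side crop shows a finger in front of the block. The top crop shows the block between the fingers at about (437,241), with the body leaning away from the base as planned. Now a small correction, then close.

Emit:
apply_moves([
  {"fingers": 62,"delta_pos": [-2,2,3],"angular": [0,0,0]},
  {"fingers": 62,"delta_pos": [-4,2,4.5],"angular": [0,0,0]},
  {"fingers": 50,"delta_pos": [-4,2,4.5],"angular": [0,0,0]},
  {"fingers": 30,"delta_pos": [-4,2,4.5],"angular": [0,0,0]},
  {"fingers": 30,"delta_pos": [-4,2,4.5],"angular": [0,0,0]},
  {"fingers": 30,"delta_pos": [-4,2,4.5],"angular": [0,0,0]},
  {"fingers": 30,"delta_pos": [-4,2,4.5],"angular": [0,0,0]},
  {"fingers": 30,"delta_pos": [-4,2,4.5],"angular": [0,0,0]},
])

```text
clock: 3.0
tool_pos: [0.5052, -0.2808, 0.008]
orientation: [180.0, -20.0, -158.2]
force: [0.2, 0.9, 1.0]
opening: 0.0398
gripper_force: 30.0
```

```bash
python3 - <<'E'
from h import *
delta([.505,-.281,.15],-158)
E
```

```text
t 3.0 at [ 0.5052 -0.2808  0.008 ] [ 180.    -19.99 -158.17] q [ -4.   32.7 -18.9  10.2 -57.  -71.2] F [0.2 0.9 1. ] open 0.0398 grip 30.0
d [ 4.880e+01 -1.000e-01 -1.333e+02] rot [  0.03 -19.99  -0.16]
```

```bash
cat >> h.py <<'E'
def rows(W,cur=None):
    """world waypoints (x,y,z,yaw) at tilt 20 -> rows in tool axes"""
    o=ctrl.get_obs();r=R.from_euler("xyz",o["orientation"],degrees=True)
    for x,y,z,w in W:
        g=R.from_euler("xyz",[180,0,w],degrees=True)*R.from_euler("y",20,degrees=True)
        print(np.round(r.inv().apply(np.array([x,y,z])-o["tool_pos"])*1e3,1).tolist(),np.round((r.inv()*g).as_rotvec(degrees=True),1).tolist())
E
python3 - <<'E'
from h import *
W=[(.505,-.281,z,-158.2) for z in(.03,.065,.105,.14)]
W+=[(.505+.065*k/6,-.281+.241*k/6,.15,-158.2-23*k/6) for k in range(1,7)]
rows(W)
E
```

```text
[7.8, -0.1, -20.6] [-0.0, 0.0, 0.0]
[19.7, -0.1, -53.4] [-0.0, 0.0, 0.0]
[33.4, -0.1, -91.0] [-0.0, 0.0, 0.0]
[45.4, -0.1, -123.9] [-0.0, 0.0, 0.0]
[25.3, 33.1, -141.9] [-1.3, 0.0, 3.6]
[1.8, 66.4, -150.4] [-2.6, 0.0, 7.2]
[-21.7, 99.6, -159.0] [-3.9, 0.0, 10.8]
[-45.2, 132.9, -167.5] [-5.3, 0.0, 14.4]
[-68.6, 166.1, -176.1] [-6.6, 0.0, 18.0]
[-92.1, 199.4, -184.6] [-7.9, 0.0, 21.6]
```

Emit:
apply_moves([
  {"fingers": 30,"delta_pos": [8,0,-21],"angular": [0,0,0]},
  {"fingers": 30,"delta_pos": [20,0,-54],"angular": [0,0,0]},
  {"fingers": 30,"delta_pos": [33,0,-91],"angular": [0,0,0]},
  {"fingers": 30,"delta_pos": [45,0,-124],"angular": [0,0,0]},
  {"fingers": 30,"delta_pos": [25,33,-142],"angular": [-1.3,0,3.6]},
  {"fingers": 30,"delta_pos": [2,66,-150],"angular": [-2.6,0,7.2]},
  {"fingers": 30,"delta_pos": [-22,100,-159],"angular": [-3.9,0,10.8]},
  {"fingers": 30,"delta_pos": [-45,133,-167.5],"angular": [-5.3,0,14.4]},
  {"fingers": 30,"delta_pos": [-69,166,-176],"angular": [-6.6,0,18]},
  {"fingers": 30,"delta_pos": [-92,199,-184.5],"angular": [-7.9,0,21.6]},
])

```text
clock: 4.0
tool_pos: [0.5702, -0.0387, 0.1497]
orientation: [180.0, -20.0, 178.7]
force: [0.8, -0.1, -1.4]
opening: 0.0398
gripper_force: 30.0
```

```bash
python3 - <<'E'
from h import *
delta([.49,.206,.15],-204.5)
W=[(.57-.0803*k/6,-.04+.2457*k/6,.15,-181.2-23.3*k/6) for k in range(1,7)]
W+=[(.4897,.2057,z,-204.5) for z in(.12,.085,.06,.06)]
rows(W)
E
```

```text
t 4.0 at [ 0.5702 -0.0387  0.1497] [179.96 -20.03 178.69] q [  12.4   26.9   -1.    -4.7  -81.7 -102.2] F [ 0.8 -0.1 -1.4] open 0.0398 grip 30.0
d [ 80.7 242.8  29.2] rot [ -4.01 -19.76  22.94]
[13.7, 39.4, 4.7] [-1.2, -0.0, 3.5]
[27.2, 80.0, 9.6] [-2.6, -0.0, 7.2]
[40.6, 120.6, 14.5] [-3.9, -0.0, 10.8]
[54.1, 161.2, 19.5] [-5.2, -0.0, 14.5]
[67.5, 201.9, 24.4] [-6.6, -0.0, 18.1]
[81.0, 242.5, 29.3] [-7.9, -0.0, 21.8]
[70.7, 242.5, 57.5] [-7.9, -0.0, 21.8]
[58.7, 242.5, 90.4] [-7.9, -0.0, 21.8]
[50.2, 242.4, 113.9] [-7.9, -0.0, 21.8]
[50.2, 242.4, 113.9] [-7.9, -0.0, 21.8]
```

Emit:
apply_moves([
  {"fingers": 30,"delta_pos": [14,39,5],"angular": [-1.2,0,3.5]},
  {"fingers": 30,"delta_pos": [27,80,9.5],"angular": [-2.6,0,7.2]},
  {"fingers": 30,"delta_pos": [40.5,120.5,14.5],"angular": [-3.9,0,10.8]},
  {"fingers": 30,"delta_pos": [54,161,19.5],"angular": [-5.2,0,14.5]},
  {"fingers": 30,"delta_pos": [67.5,202,24.5],"angular": [-6.6,0,18.1]},
  {"fingers": 30,"delta_pos": [81,242.5,29.5],"angular": [-7.9,0,21.8]},
  {"fingers": 30,"delta_pos": [71,242.5,57.5],"angular": [-7.9,0,21.8]},
  {"fingers": 30,"delta_pos": [59,242.5,90],"angular": [-7.9,0,21.8]},
  {"fingers": 30,"delta_pos": [50,242.5,114],"angular": [-7.9,0,21.8]},
  {"fingers": 30,"delta_pos": [50,242.5,114],"angular": [-7.9,0,21.8]},
])

```text
clock: 5.0
tool_pos: [0.4864, 0.2029, 0.0567]
orientation: [-179.7, -20.3, 155.5]
force: [0.1, -1.1, -1.4]
opening: 0.0396
gripper_force: 30.0
```

```bash
python3 - <<'E'
from h import *
a=ctrl.snapshot("side")[:,:,::-1];b=ctrl.snapshot("top")[:,:,::-1]
delta([.4897,.2057,.021],-204.5)
cv2.imwrite("pics/c6.png",np.hstack([crop(a,310,160,100,120,4),crop(b,260,180,95,120,4)]))
rows([(.4897,.2057,z,-204.5) for z in(.045,.032,.025,.022,.020)])
E
```

```text
t 5.1 at [0.4891 0.2036 0.0602] [-179.94  -20.03  155.63] q [  30.9   25.9  -10.9  -17.9  -66.1 -136.1] F [ 0.7  0.5 -0.9] open 0.0397 grip 30.0
d [-13.1   2.2  36.9] rot [ -0.09 -20.03   0.14]
[-4.9, 2.2, 14.4] [-0.1, -0.0, 0.1]
[-9.4, 2.2, 26.6] [-0.1, -0.0, 0.1]
[-11.8, 2.2, 33.2] [-0.1, -0.0, 0.1]
[-12.8, 2.2, 36.0] [-0.1, -0.0, 0.1]
[-13.5, 2.2, 37.9] [-0.1, -0.0, 0.1]
```

View pics/c6.png

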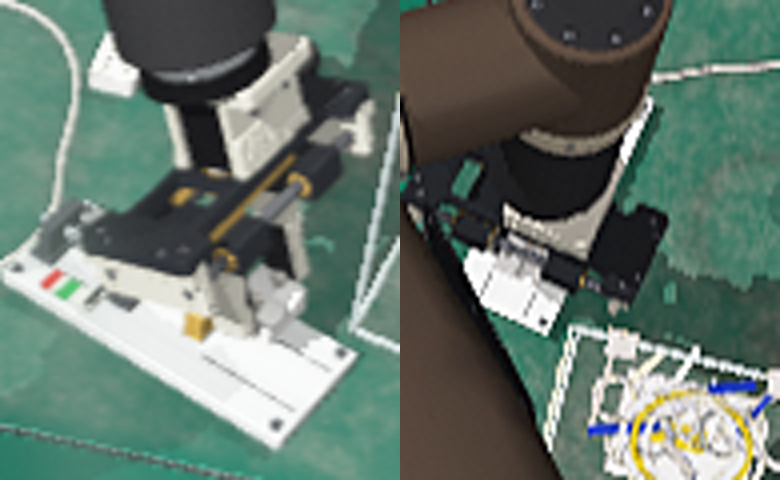

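The side crop shows the block held over the bed behind the brass stop, the scale at about (325,231) px and the body clear of the acrylic box; the top crop confirms the gap. I descend and re-read the pose.

Emit:
apply_moves([
  {"fingers": 30,"delta_pos": [-5,0,14],"angular": [0,0,0]},
  {"fingers": 30,"delta_pos": [-9,0,25],"angular": [0,0,0]},
  {"fingers": 30,"delta_pos": [-11,0,31],"angular": [0,0,0]},
  {"fingers": 30,"delta_pos": [-11.5,0,32.5],"angular": [0,0,0]},
  {"fingers": 30,"delta_pos": [-11.5,0,32.5],"angular": [0,0,0]},
  {"fingers": 30,"delta_pos": [-11.5,0,32.5],"angular": [0,0,0]},
])

```text
clock: 5.7
tool_pos: [0.489, 0.204, 0.0259]
orientation: [180.0, -20.0, 155.7]
force: [0.7, -0.2, -0.9]
opening: 0.0395
gripper_force: 30.0
```

```bash
python3 - <<'E'
from h import *
delta([.4897,.2057,.021],-204.5)
b=ctrl.snapshot("side")[:,:,::-1];cv2.imwrite("pics/s2.png",b)
t=ctrl.snapshot("top")[:,:,::-1]
delta([.4897,.2057,.021],-204.5)
cv2.imwrite("pics/c7.png",np.hstack([crop(b,345,215,58,66,7),crop(t,268,235,56,66,7)]))
# expected pixels
E=np.array([.522,.191]);th=np.radians(-24.5);M=np.array([[np.cos(th),-np.sin(th)],[np.sin(th),np.cos(th)]])
for n,u0,v0,ox in(("side",345,215,0),("top",268,235,406)):
    for q,z in(((-80,20.5),.012),((-80,-20.5),.012),((-52,20),.036),((-52,-20),.036)):
        w=E+M@(np.array(q)/1e3);p=px(n,[*w,z]);print(n,q,((p-[u0,v0])*7+[ox,0]).round(0))
E
```

```text
t 5.7 at [0.489  0.204  0.0259] [179.98 -19.99 155.66] q [  30.9   28.3  -12.2  -18.5  -62.4 -134.7] F [ 0.7 -0.2 -0.9] open 0.0395 grip 30.0
d [-1.6  1.8  4.6] rot [-1.000e-02 -1.999e+01  1.500e-01]
t 5.8 at [0.4889 0.2041 0.0259] [179.97 -19.99 155.66] q [  30.9   28.3  -12.2  -18.5  -62.4 -134.7] F [-0.6  0.2 -0.9] open 0.0397 grip 30.0
d [-1.7  1.8  4.6] rot [  0.   -19.99   0.16]
side (-80, 20.5) [268. 330.]
side (-80, -20.5) [330. 260.]
side (-52, 20) [209. 245.]
side (-52, -20) [271. 178.]
top (-80, 20.5) [485. 134.]
top (-80, -20.5) [563. 169.]
top (-52, 20) [508.  79.]
top (-52, -20) [584. 114.]
```

View pics/c7.png

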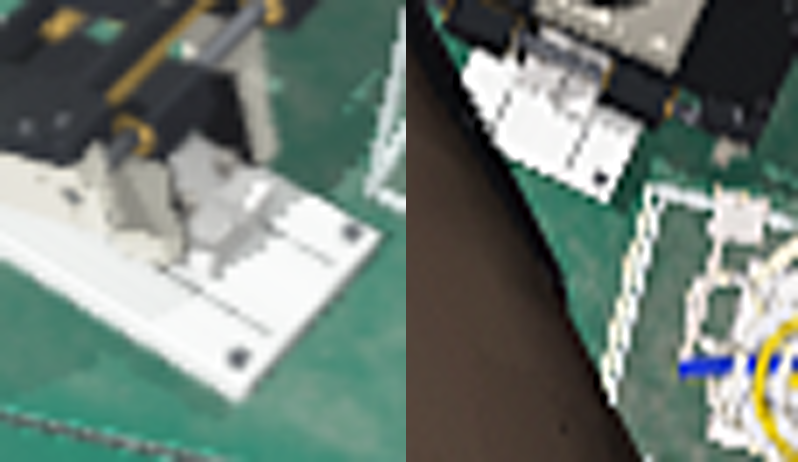

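The zoom shows the bed lines emerging behind the block: side at (330,262) and (268,330), top at (578,150). The block reads about 2 mm toward -y, which agrees with the TCP reading. I correct that and set the block down.

Emit:
apply_moves([
  {"fingers": 30,"delta_pos": [-0.5,2,1.5],"angular": [0,0,0]},
  {"fingers": 30,"delta_pos": [-1.5,2,4],"angular": [0,0,0]},
  {"fingers": 30,"delta_pos": [-2,2,5],"angular": [0,0,0]},
  {"fingers": 30,"delta_pos": [-2,2,5.5],"angular": [0,0,0]},
  {"fingers": 30,"delta_pos": [-2.2,2,6],"angular": [0,0,0]},
  {"fingers": 30,"delta_pos": [-2.2,2,6],"angular": [0,0,0]},
])

```text
clock: 6.4
tool_pos: [0.4895, 0.2058, 0.02]
orientation: [180.0, -20.0, 155.7]
force: [-1.8, 0.0, 6.4]
opening: 0.0398
gripper_force: 30.0
```

```bash
python3 - <<'E'
from h import *
b=ctrl.snapshot("side")[:,:,::-1];t=ctrl.snapshot("top")[:,:,::-1]
cv2.imwrite("pics/s3.png",b);cv2.imwrite("pics/t3.png",t)
delta([.4897,.2057,.020],-204.5)
cv2.imwrite("pics/c8.png",np.hstack([crop(b,364,228,33,44,12),crop(t,272,236,33,44,12)]))
E
```

```text
t 6.5 at [0.4895 0.2057 0.0199] [179.99 -20.01 155.67] q [  31.    28.8  -12.3  -18.6  -61.9 -134.6] F [-1.  -0.7  6.2] open 0.0394 grip 30.0
d [-0.2  0.  -0.1] rot [-2.000e-02 -2.001e+01  1.700e-01]
```

View pics/c8.png

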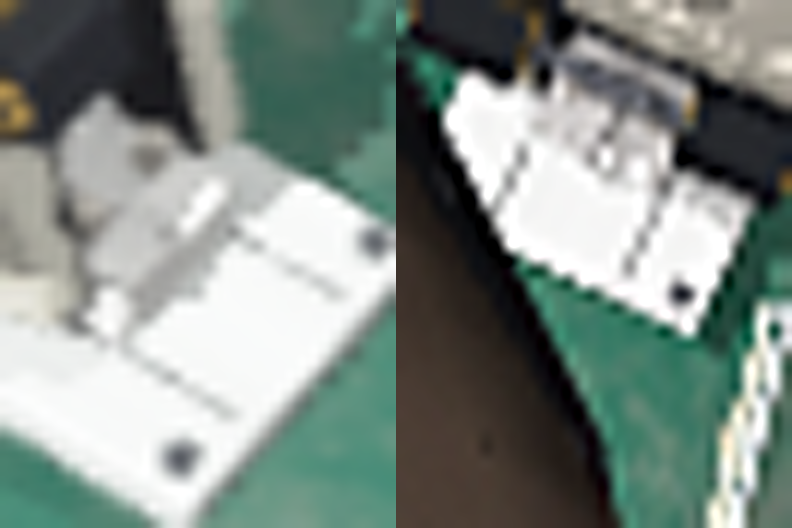

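The block is down (Fz about 6 N at the expected height). In the side crop its rear bottom corners, at about (118,338) and (235,228), sit on the two line extensions, so it is centred. Next I slide toward the stop (jig +x = tool [-0.94, 0, -0.34]).

Emit:
apply_moves([
  {"fingers": 30,"delta_pos": [-1.9,0,-0.7],"angular": [0,0,0]},
  {"fingers": 30,"delta_pos": [-3.8,0,-1.4],"angular": [0,0,0]},
  {"fingers": 30,"delta_pos": [-5.6,0,-2],"angular": [0,0,0]},
  {"fingers": 30,"delta_pos": [-7.5,0,-2.7],"angular": [0,0,0]},
  {"fingers": 30,"delta_pos": [-9.4,0,-3.4],"angular": [0,0,0]},
  {"fingers": 30,"delta_pos": [-11.3,0,-4.1],"angular": [0,0,0]},
  {"fingers": 30,"delta_pos": [-11.3,0,-4.1],"angular": [0,0,0]},
])

```text
clock: 7.2
tool_pos: [0.4994, 0.2011, 0.0199]
orientation: [-180.0, -20.1, 155.7]
force: [-3.8, 1.8, 8.3]
opening: 0.04
gripper_force: 30.0
```

```bash
cat >> h.py <<'E'
JO=np.array([.522,.191]);th=np.radians(-24.4);JM=np.array([[np.cos(th),-np.sin(th)],[np.sin(th),np.cos(th)]])
def jig():
    o=ctrl.get_obs();f=np.array(o["force"]);print("t",o["clock"],"jig TCP",(JM.T@(np.array(o["tool_pos"])[:2]-JO)*1e3).round(2),"z",round(o["tool_pos"][2],4),"Fjig",(JM.T@f[:2]).round(1),"Fz",f[2].round(1),"open",round(o["opening"],4))
def scale(name=None):
    im=ctrl.snapshot("side")[:,:,::-1].copy()
    if name:cv2.imwrite(name,im)
    r=im[218:248,305:355];h=cv2.cvtColor(r,cv2.COLOR_BGR2HSV).astype(int)
    J=lambda u,v:(JM.T@(onz("side",u+305,v+218,.0125)[:2]-JO)*1e3)
    for k,m in(("red",((h[...,0]<10)|(h[...,0]>170))&(h[...,1]>110)),("green",(h[...,0]>45)&(h[...,0]<75)&(h[...,1]>110)&(h[...,2]>150)),("dark",(h[...,2]<110)&(h[...,1]<90))):
        v,u=np.nonzero(m)
        if len(u):
            q=np.array([J(a,b) for a,b in zip(u,v)])
            if k=="dark": q=q[(q[:,1]>18)&(q[:,1]<42)]
            if len(q):print(k,len(q),"jig mean",q.mean(0).round(1),"x range",q[:,0].min().round(1),q[:,0].max().round(1),"y",q[:,1].min().round(0),q[:,1].max().round(0))
E
python3 - <<'E'
from h import *
jig();scale("pics/s4.png")
E
```

```text
t 7.2 jig TCP [-24.78  -0.15] z 0.0199 Fjig [-4.2  0. ] Fz 8.3 open 0.04
red 8 jig mean [102.7  32.1] x range 100.2 104.9 y 26.0 38.0
dark 41 jig mean [81.3 22.6] x range 51.0 100.8 y 18.0 30.0
```

```bash
cat >> h.py <<'E'
def strip(f,n="side",ys=(28,33),z=.0125):
    im=cv2.imread(f) if isinstance(f,str) else f
    for y in ys:
        L=[]
        for x in range(56,112,3):
            w=JO+JM@np.array([x,y])/1e3;p=px(n,[*w,z]).astype(np.float32)
            b,g,r=cv2.getRectSubPix(im,(1,1),tuple(map(float,p)))[0,0].astype(int)
            L.append(f"{x}:{r},{g},{b}")
        print(n,"y",y," ".join(L))
E
python3 - <<'E'
from h import *
for f in("side0","s4"):print(f);strip(f"pics/{f}.png",ys=(22,26,30,34))
strip("pics/top0.png","top",ys=(26,30,34))
E
```

```text
side0
side y 22 56:166,172,172 59:169,174,173 62:183,189,187 65:182,187,184 68:180,186,181 71:115,121,116 74:145,152,146 77:218,223,216 80:222,226,220 83:198,213,199 86:151,193,161 89:126,182,140 92:144,189,154 95:188,209,190 98:202,195,188 101:205,156,151 104:203,143,138 107:208,178,173 110:189,191,187
side y 26 56:226,230,228 59:228,231,229 62:227,230,228 65:208,213,208 68:162,168,160 71:121,128,122 74:157,163,156 77:228,232,225 80:231,235,228 83:198,220,199 86:118,190,135 89:93,181,114 92:121,190,136 95:189,212,189 98:216,198,188 101:208,124,116 104:208,110,102 107:214,168,162 110:220,220,217
side y 30 56:233,236,234 59:232,235,233 62:229,233,231 65:210,215,211 68:171,177,168 71:120,127,122 74:168,174,166 77:227,231,223 80:227,231,223 83:189,214,190 86:112,188,130 89:92,181,114 92:122,190,136 95:194,214,192 98:218,197,187 101:209,120,112 104:207,101,93 107:215,164,158 110:224,222,219
side y 34 56:232,236,234 59:232,235,233 62:229,233,230 65:211,217,211 68:194,199,191 71:186,193,183 74:204,209,200 77:224,227,220 80:223,227,219 83:184,212,186 86:107,187,127 89:93,181,115 92:116,187,
[... 1397 characters left out ...]
77,104 89:13,156,49 92:73,173,97 95:177,206,177 98:230,196,190 101:210,86,80 104:198,15,14 107:203,107,105 110:222,217,215
top y 30 56:234,234,233 59:231,231,230 62:235,235,234 65:237,236,235 68:139,139,137 71:158,157,151 74:222,220,214 77:244,241,238 80:241,232,230 83:181,204,178 86:83,175,101 89:18,157,53 92:62,173,90 95:179,216,189 98:211,179,171 101:210,79,76 104:204,21,20 107:216,146,143 110:224,217,214
top y 34 56:236,235,235 59:227,228,228 62:233,234,234 65:204,204,203 68:139,139,137 71:161,160,153 74:233,233,227 77:238,235,230 80:225,223,216 83:181,202,178 86:73,168,91 89:17,155,52 92:80,175,101 95:182,203,179 98:222,171,167 101:207,51,47 104:202,16,14 107:212,104,102 110:225,215,213
```

Emit:
apply_moves([
  {"fingers": 30,"delta_pos": [-1.8,0,-1.0],"angular": [0,0,0]},
  {"fingers": 30,"delta_pos": [-3.7,0,-1.7],"angular": [0,0,0]},
  {"fingers": 30,"delta_pos": [-5.5,0,-2.4],"angular": [0,0,0]},
  {"fingers": 30,"delta_pos": [-7.4,0,-3],"angular": [0,0,0]},
  {"fingers": 30,"delta_pos": [-9.3,0,-3.7],"angular": [0,0,0]},
  {"fingers": 30,"delta_pos": [-11.2,0,-4.4],"angular": [0,0,0]},
  {"fingers": 30,"delta_pos": [-11.2,0,-4.4],"angular": [0,0,0]},
])

```text
clock: 7.95
tool_pos: [0.5099, 0.1964, 0.02]
orientation: [-180.0, -20.2, 155.6]
force: [-7.4, 3.4, 8.7]
opening: 0.0399
gripper_force: 30.0
```

```bash
python3 - <<'E'
from h import *
jig();cv2.imwrite("pics/s5.png",ctrl.snapshot("side")[:,:,::-1]);jig();strip("pics/s5.png",ys=(28,32,34))
E
```

```text
t 7.95 jig TCP [-13.24  -0.1 ] z 0.02 Fjig [-8.1  0. ] Fz 8.7 open 0.0399
t 8.0 jig TCP [-13.26  -0.13] z 0.0199 Fjig [-7.3  0.8] Fz 8.0 open 0.0392
side y 28 56:225,224,214 59:224,223,213 62:223,223,212 65:221,220,208 68:220,219,207 71:220,219,207 74:221,220,208 77:210,211,198 80:205,206,194 83:192,193,182 86:179,182,172 89:140,144,137 92:134,139,133 95:103,112,107 98:88,99,95 101:83,94,91 104:81,93,90 107:93,103,100 110:138,146,144
side y 32 56:225,224,213 59:224,223,212 62:222,222,211 65:222,222,210 68:222,222,210 71:221,221,209 74:218,218,206 77:200,201,188 80:186,187,178 83:202,204,194 86:207,209,196 89:211,212,199 92:198,200,188 95:194,195,184 98:163,168,158 101:145,150,142 104:152,153,146 107:188,193,187 110:236,238,237
side y 34 56:224,223,213 59:224,223,212 62:223,222,211 65:223,222,211 68:222,221,210 71:221,221,208 74:218,218,205 77:194,196,185 80:167,171,164 83:176,180,171 86:205,206,195 89:214,216,202 92:214,215,201 95:211,212,199 98:205,206,193 101:188,184,173 104:200,185,175 107:218,205,200 110:240,243,241
```

Emit:
apply_moves([
  {"fingers": 30,"delta_pos": [-1.8,0,-1.0],"angular": [0,0,0]},
  {"fingers": 30,"delta_pos": [-3.7,0,-1.7],"angular": [0,0,0]},
  {"fingers": 30,"delta_pos": [-5.5,0,-2.4],"angular": [0,0,0]},
  {"fingers": 30,"delta_pos": [-7.0,0,-2.9],"angular": [0,0,0]},
  {"fingers": 30,"delta_pos": [-8.4,0,-3.4],"angular": [0,0,0]},
  {"fingers": 30,"delta_pos": [-8.4,0,-3.4],"angular": [0,0,0]},
  {"fingers": 30,"delta_pos": [-8.4,0,-3.4],"angular": [0,0,0]},
])

```text
clock: 8.7
tool_pos: [0.5173, 0.193, 0.02]
orientation: [-179.9, -20.3, 155.6]
force: [-8.6, 5.8, 6.5]
opening: 0.0396
gripper_force: 30.0
```

```bash
python3 - <<'E'
from h import *
jig();cv2.imwrite("pics/s6.png",ctrl.snapshot("side")[:,:,::-1]);jig();cv2.imwrite("pics/t6.png",ctrl.snapshot("top")[:,:,::-1]);jig();strip("pics/s6.png",ys=(26,30,34));strip("pics/t6.png","top",ys=(30,))
E
```

```text
t 8.7 jig TCP [-5.13 -0.16] z 0.02 Fjig [-10.2   1.8] Fz 6.5 open 0.0396
t 8.75 jig TCP [-5.12 -0.15] z 0.02 Fjig [-9.5  0.3] Fz 6.4 open 0.0396
t 8.8 jig TCP [-5.15 -0.13] z 0.02 Fjig [-9.7  0.8] Fz 6.9 open 0.0395
side y 26 56:226,225,215 59:225,224,214 62:224,224,213 65:224,223,213 68:221,221,209 71:217,216,203 74:220,219,207 77:218,218,205 80:210,210,198 83:208,209,197 86:199,200,189 89:184,186,175 92:134,140,133 95:121,128,122 98:102,112,108 101:82,94,91 104:86,96,93 107:77,89,86 110:77,89,86
side y 30 56:225,224,214 59:224,224,213 62:224,223,212 65:223,222,211 68:222,221,210 71:221,221,209 74:221,221,209 77:219,219,206 80:217,218,205 83:220,220,207 86:218,219,207 89:213,213,201 92:207,208,196 95:202,203,191 98:200,202,190 101:170,173,164 104:158,161,154 107:128,135,129 110:86,96,93
side y 34 56:224,223,212 59:224,223,213 62:223,222,211 65:223,223,211 68:222,221,210 71:221,221,209 74:221,221,209 77:220,220,207 80:219,220,207 83:215,215,203 86:194,196,187 89:175,179,172 92:176,180,174 95:193,195,185 98:206,207,194 101:209,204,191 104:211,212,199 107:203,203,192 110:194,196,186
top y 30 56:23,23,24 59:24,23,25 62:24,24,26 65:24,23,25 68:24,23,25 71:24,23,25 74:25,23,25 77:25,25,26 80:25,24,26 83:26,25,26 86:22,22,24 89:24,24,26 92:57,54,50 95:111,104,91 98:121,111,97 101:124,114,100 104:120,111,97 107:81,72,61 110:47,39,32
```

Emit:
apply_moves([
  {"fingers": 30,"delta_pos": [-0.9,0,-0.6],"angular": [0,0,0]},
  {"fingers": 30,"delta_pos": [-1.8,0,-1.0],"angular": [0,0,0]},
  {"fingers": 30,"delta_pos": [-2.2,0,-1.25],"angular": [0,0,0]},
  {"fingers": 30,"delta_pos": [-2.2,0,-1.25],"angular": [0,0,0]},
  {"fingers": 30,"delta_pos": [-2.2,0,-1.25],"angular": [0,0,0]},
  {"fingers": 30,"delta_pos": [-2.2,0,-1.25],"angular": [0,0,0]},
])

```text
clock: 9.4
tool_pos: [0.5194, 0.192, 0.02]
orientation: [-179.9, -20.3, 155.6]
force: [-9.2, 6.1, 5.1]
opening: 0.0398
gripper_force: 30.0
```

```bash
python3 - <<'E'
from h import *
for k in range(4):
    jig();ctrl.snapshot("side")
jig()
E
```

```text
t 9.4 jig TCP [-2.77 -0.16] z 0.02 Fjig [-10.9   1.8] Fz 5.1 open 0.0398
t 9.45 jig TCP [-2.76 -0.18] z 0.02 Fjig [-9.4  2.1] Fz 4.5 open 0.0395
t 9.5 jig TCP [-2.72 -0.16] z 0.02 Fjig [-9.3  1.7] Fz 3.6 open 0.0397
t 9.55 jig TCP [-2.77 -0.16] z 0.02 Fjig [-10.1   1.4] Fz 4.2 open 0.0396
t 9.6 jig TCP [-2.77 -0.19] z 0.02 Fjig [-9.2  1.7] Fz 3.6 open 0.0395
```

```bash
python3 -c "
from plant import ctrl
print(ctrl.close_job())"
```

```text
the job is handed in; nothing more can be done
None
```

I handed the job in with the block flat on the bed between the lines, still gripped and pressing the stop at about 19.5 mm travel (about 8 N, mid-green); the gripper hid the pointer at the end, so that figure comes from the arm's position and the measured push, not from seeing the pointer.

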